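# Weigh the ripe tomato without bruising it

### The arm

A 6-joint arm with a two-finger parallel gripper is mounted at the origin on the work surface. World frame = base frame: x ahead of the robot, y to its left, z up, the work surface at z = 0. Lengths are in m, angles in rad, forces in N, time in s.
With the tool pointing down it reaches from about 0.4 to 0.825 m from the base axis. Payload 7 kg.
Tool frame: the origin (TCP) lies midway between the tips of the shut fingers; the grasp point (between the pads) lies 19 mm behind it; z points along the fingers, y is the line along which they close (so a half turn about z gives the same grasp; the last joint's range is limited). The gripper opens to 88 mm and grips with 3 to 60 N. Pads are 19 mm wide; open, the fingers measure 130 mm over their backs; the gripper's body (78 mm by 193 mm) begins 47 mm behind the grasp point.
Start: joints at [-0.859, 0.359, 0.012, 0, -1.224, -0.288], TCP at [0.278, -0.615, 0.227] pointing down, gripper open.
Joint ranges: [-3.07, 3.07], [-1.43, 2.12], [-1.02, 1.25], [-3.03, 1.67], [-3.05, -0], [-3.03, 3.03]. Speed limits (rad/s): [2.39, 2.39, 3.01, 3.14, 3.14, 3.14].

### API

Orientations are given as [roll, pitch, yaw] about the fixed x, y, z axes, in that order (R = Rz(yaw) Ry(pitch) Rx(roll)).
In Python, from station import get_state, grab_frame, calibration, job_done, boxes_of, regions_of, spot_point gives the robot as it stands. The module is installed in compiled form; this text tells all that it offers.
- The arm moves only by the tool arm_command, never from a script. Its argument "commands" is a list of rows, each an object of numbers: "tx", "ty", "tz": the shift along the tool's x, y, z each as a share of 25 cm, from -1 to 1; "twist": the turn about the tool's z as a share of 180 degrees, from -1 to 1. A call has exactly 8 rows; each row is the pose to reach, as a shift and turn from the pose commanded when the call began, along the tool's axes at that moment, turning the shorter way round; what a row does not reach only later rows make up. A row lasts 1/12 s, in which the tool goes at most 41.7 mm and 7.16 degrees, less where a joint would pass 70% of its speed; a pose out of reach is approached as far as the arm can. A call with a number of a shift or a turn outside -1 to 1 is refused whole. A call with a gripper value outside its range is refused whole. "claw" is the opening, from 0 (shut) to 1 (fully open), set as the call begins (left out, the last holds). The fingers move at their own pace and stop on an object; "grip_force" is the grip in N (left out, the last holds). Time passes only in rows, so rows that repeat a pose let the fingers close, or fill a call up. It gives the time, the measured TCP pose, the force, the opening and the grip force at its end, in the units of the state.
- get_state(): the state, without advancing time (a new reading comes with each control period).
- grab_frame(name): name is "scene" or "top" or "wrist"; returns the picture (480x640x3 uint8, red, green, blue); there is no depth.
- calibration(name): a dict with "camera_matrix" (3x3 intrinsics, pixels), "extrinsics" (4x4, takes a point from camera to world coordinates). Camera axes: x right, y down, z forward; pixel columns grow to the right and rows downward; lengths in m; the calibration is good to about 2 mm. A picture is of the moment at which its call begins: read the wrist's pose just before it. calibration takes no time and is no camera call; for the wrist camera it gives the pose at the moment of the call.
- job_done(): hands the job in; it is judged then, once.
Trained networks look in the newest picture that a camera, given by its name, has taken for a name from the list of things; names that differ only in an ending like _2 or _b are one class to them, and where a whole thing is asked for, a point or a joint stands for the part that bears it (a point fixed in the world has none). Each returns a list of dicts, best first, with "score" (0 to 1); they miss things now and then, are a little off and sometimes report something else, mostly with a low value. They report only what shows in the picture. A call takes as long as a camera call. They do not tell look-alikes from the thing itself.
- boxes_of(query, camera): "rect" ([left, top, right, bottom] in pixels, round what is visible of it).
- regions_of(query, camera): "region" (480x640 bool, what is visible of it) and "rect" ([left, top, right, bottom] in pixels, round what is visible of it).
- spot_point(query, camera): "uv" ([column, row] in pixels: a listed point, or the origin of a listed thing).
The state is a dict: "t": time; "q": joint angles; "qd": joint speeds; "joint_efforts": joint torques, N m; "eef_pos": TCP position; "ee_rot": TCP orientation; "force": force on the tool from outside, world axes, zero at the start; "moment": the same for the moment, N m; "width": finger opening in m; "gripper_force": force on a finger pad.
Only numpy, scipy, OpenCV 4.12 (cv2) and the standard library are available. Lean on these libraries where they do the work, as an engineer would, in place of code of your own. Each camera call takes 0.05 s, during which the arm holds its last target. There are 200 camera calls.

### The job

Take the ripe red tomato out of the blue crate and set it gently, stem up, in the middle of the scale's metal pan, then let go of it. It bruises if it is squeezed with 15 N or more, or if it is dropped or pressed hard on the pan. Leave the two green tomatoes lying where they are.

Things in the scene. Friction and masses are not known exactly. Their poses are not given: they have to be found in the camera images.
- ripe_center (a point): Ripe tomato: red, green leaves on top, 56 mm across, 47 mm high, about 0.11 kg, rigid, on a small flat underside. Point: its centre, half-way up (23.5 mm above its underside), also the place to grip, from any side; z up through the stem. 4 to 8 N per finger holds it; it bruises at 15 N on each finger (30 N for both together) 20 N against the scale, or a fall of over 10 mm.
- unripe_a_center (a point): Green, unripe tomato of the same shape and size; the point is its centre, half-way up. To be left alone. The three stand in a row in any order, centres at least 90 mm apart.
- unripe_b_center (a point): The other green tomato, same shape and size; the point is its centre. To be left alone. All three stand in a shallow blue crate fixed to the table: 190 x 360 mm, rim 31 mm high, inner floor 6 mm above the table, the row along its length and at least 60 mm from a tomato's centre to any wall.
- pan (a point): Middle of the top face of the scale's pan: a flat bare metal square, 240 x 240 mm, without rim, rigid, 90 mm above the table, on a dark green scale fixed to the table. z up, x and y along the pan's edges. The scale may stand left or right of the robot's midline, the crate on the other side.
Mind the look-alikes: they are no part of the job. Leave any turquoise look-alike of the part that bears ripe_center alone.

How it is judged:
At the end, for the whole second after the job is handed in: The red tomato rests, released and still, on the pan within 40 mm of its middle, stem up within 15 degrees (horizontal distance between ripe_center and pan below 0.04 m and z of ripe_center in the frame of pan between 0.018 and 0.029 m and angle between ripe_center's own z axis and vertical below 0.26 rad and linear speed of ripe below 0.02 m/s); the robot touches nothing.
It fails at once if the red tomato is squeezed by the fingers with more than 30 N in total (15 N on each) (contact force between the fingers and ripe above 30 N).
It fails at once if the red tomato is pressed on the scale with more than 20 N (contact force between ripe and scale above 20 N).
It fails at once if the red tomato is dropped: it falls free faster than 0.45 m/s (a fall of about 10 mm) (contact force between the fingers and ripe below 0.2 N and linear speed of ripe above 0.45 m/s).
It fails at once if a green tomato is moved more than 20 mm (distance of any of unripe_a_center, unripe_b_center from where it was at the start of the episode above 0.02 m).
It also fails if it takes over 42 s, if anything falls off the work surface, if the arm or the gripper's body presses on something with over 40 N, if the wrist force passes 120 N, or if a joint passes its speed limit or range.

## Working session

There is one attempt and no reset: what is moved stays moved. The work goes in short steps, Python scripts to look and compute and a tool call to move; the robot and the scene stay as the last step left them, time stands still between calls to the robot, and variables do not carry over. Pictures are saved under pics/ and viewed, at most 10 in all, crops included, and the job is handed in when it is done.

Besides the shell and the picture viewer there is one more tool, called as a command line: name --argument value ..., lists and objects as JSON in quotes. arm_command: Moves the arm, as the interface text tells. Shift numbers are shares of 25 cm and turn numbers shares of 180 degrees, none past 1 either way. Its arguments: {"type":"object","properties":{"commands":{"type":"array"},"claw":{"type":"number"},"grip_force":{"type":"number"}},"required":["commands"]}

```bash
mkdir -p pics; cat > h.py <<'E'
import numpy as np, cv2
from station import *
def ray(cam,uv,z):
    c=calibration(cam);K=np.array(c["camera_matrix"]);E=np.array(c["extrinsics"])
    d=E[:3,:3]@np.linalg.inv(K)@[uv[0],uv[1],1];o=E[:3,3]
    return o+d*(z-o[2])/d[2]
def save(cam,n):
    f=grab_frame(cam);cv2.imwrite(f"pics/{n}.png",f[:,:,::-1]);return f
E
python3 - <<'E'
from h import *
s=get_state();print(s)
for cam in("top","scene"):
    f=save(cam,cam+"1")
    for q,z in(("ripe_center",.0295),("unripe_a_center",.0295),("pan",.09)):
        for d in spot_point(q,cam)[:4]: print(cam,q,round(d["score"],2),np.round(d["uv"]),ray(cam,d["uv"],z).round(3))
E
```

```text
{'t': 0.0, 'q': array([-8.58869222e-01,  3.59351913e-01,  1.10677700e-02, -3.71160693e-04,
       -1.22407373e+00, -2.88095183e-01]), 'qd': array([-0.0001429 , -0.00082627,  0.00021771,  0.00092135,  0.0009905 ,
       -0.00054048]), 'joint_efforts': array([ 8.46180901e-04, -5.82716203e+01,  2.93065381e+01,  6.99698389e+00,
        6.93502690e-03, -1.27570288e-04]), 'eef_pos': array([ 0.27738165, -0.61484548,  0.22564538]), 'ee_rot': array([ 3.13999631e+00, -1.09186125e-04, -2.71788704e+00]), 'force': array([0.0570214 , 0.04680702, 0.21536345]), 'moment': array([-0.07311886,  0.06782325,  0.02945034]), 'gripper_force': 0.0, 'width': 0.08745005999029482}
top ripe_center 0.9 [466. 212.] [ 0.605 -0.485  0.03 ]
top ripe_center 0.67 [405. 241.] [ 0.522 -0.318  0.03 ]
top ripe_center 0.64 [460. 265.] [ 0.459 -0.467  0.03 ]
top unripe_a_center 0.81 [368. 233.] [ 0.544 -0.215  0.03 ]
top pan 0.75 [186. 242.] [0.507 0.265 0.09 ]
scene ripe_center 0.77 [139. 244.] [ 0.613 -0.481  0.029]
scene ripe_center 0.57 [181. 211.] [ 0.456 -0.459  0.029]
scene unripe_a_center 0.71 [257. 241.] [ 0.539 -0.217  0.029]
scene pan 0.9 [475. 237.] [0.497 0.263 0.09 ]
```

View pics/top1.png

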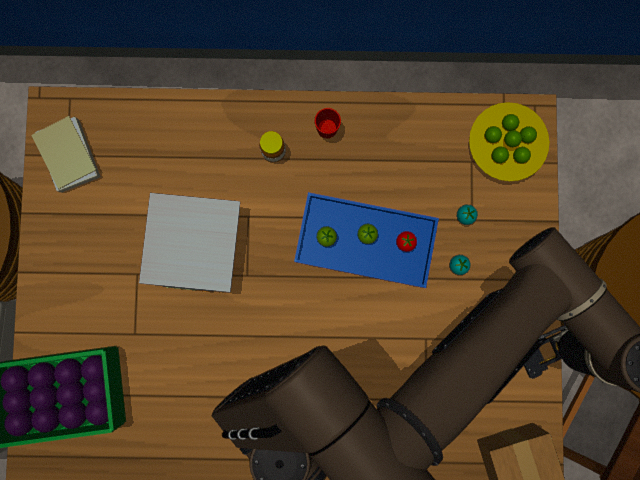

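View pics/scene1.png

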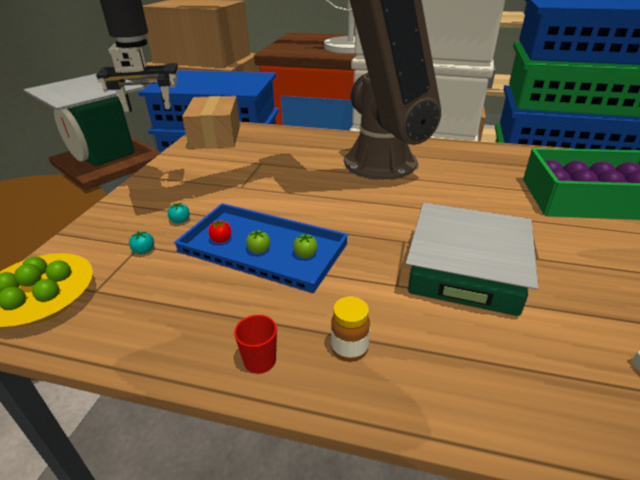

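Top view: the red tomato is at (406,242), the greens at (368,233) and (327,237), the pan middle at about (190,243). The turquoise look-alikes at (467,214) and (460,265) lie outside the crate. The crate's long axis is tilted about 10.6° in the image, so I'll grip across the row. The scene view confirms that the red tomato at (220,231) is at the robot-right end of the crate.

```bash
cat >> h.py <<'E'
from scipy.spatial.transform import Rotation as Ro
def go(p,yaw=None):
    s=get_state();R=Ro.from_euler('xyz',s["ee_rot"]);d=R.inv().apply(np.array(p)-s["eef_pos"])/.25
    t=0 if yaw is None else -((np.degrees(yaw-s["ee_rot"][2])+180)%360-180)/180
    print("tx ty tz",d.round(3),"twist",round(t,3),"pos",s["eef_pos"].round(4),"rpy",s["ee_rot"].round(3),"t",s["t"])
E
python3 -c "
from h import *
go([.522,-.318,.2],np.radians(-100.6))"
```

```text
tx ty tz [-1.38   0.681  0.106] twist -0.306 pos [ 0.2775 -0.6152  0.2264] rpy [ 3.141 -0.    -2.718] t 0.4
```

arm_command --commands '[{"tx": -0.06,"ty": 0.03,"tz": 0.01},{"tx": -0.19,"ty": 0.09,"tz": 0.02},{"tx": -0.34,"ty": 0.17,"tz": 0.03},{"tx": -0.48,"ty": 0.24,"tz": 0.05},{"tx": -0.62,"ty": 0.31,"tz": 0.06},{"tx": -0.76,"ty": 0.38,"tz": 0.08},{"tx": -0.86,"ty": 0.43,"tz": 0.1},{"tx": -0.92,"ty": 0.46,"tz": 0.1}]' --claw 1 --grip_force 6

```text
invalid input
```

arm_command --commands '[{"tx": -0.04,"ty": 0.02,"twist": -0.02},{"tx": -0.11,"ty": 0.05,"twist": -0.06},{"tx": -0.19,"ty": 0.09,"twist": -0.1},{"tx": -0.27,"ty": 0.13,"twist": -0.14},{"tx": -0.35,"ty": 0.17,"twist": -0.18},{"tx": -0.42,"ty": 0.2,"twist": -0.22},{"tx": -0.46,"ty": 0.22,"twist": -0.26},{"tx": -0.46,"ty": 0.22,"twist": -0.296}]'

```text
invalid input
```

```bash
python3 - <<'E'
from h import *
f=save("wrist","w1")
for d in spot_point("ripe_center","wrist")[:3]: print(round(d["score"],2),np.round(d["uv"]),ray("wrist",d["uv"],.0295).round(4))
for d in regions_of("ripe_center","wrist")[:3]:
    m=d["region"]; print(d["score"],d["rect"],f[m].mean(0))
go([.522,-.318,.2],np.radians(-100.6))
E
```

```text
0.95 [376. 423.] [ 0.4544 -0.4699  0.0295]
0.83 [349.3, 397.1, 401.3, 431.3] [ 22.28413524 117.35890767 104.95968791]
tx ty tz [-1.38   0.682  0.106] twist -0.306 pos [ 0.2775 -0.6153  0.2266] rpy [-3.142  0.    -2.718] t 0.55
```

View pics/w1.png

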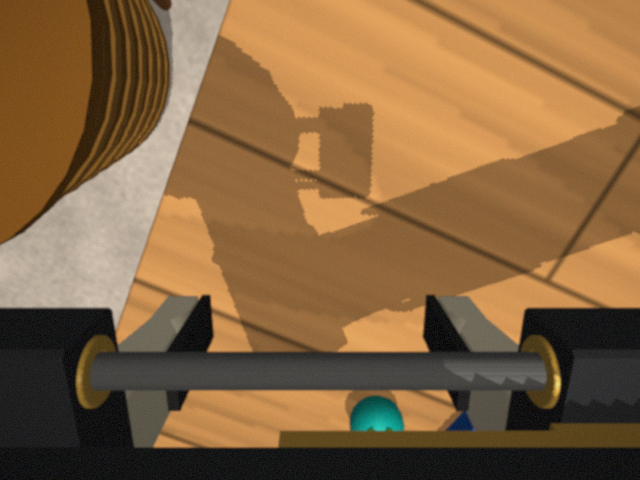

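The wrist view shows only a turquoise look-alike at (376,415) and a crate corner at (460,420); the arm has not moved. Each row probably needs all four fields.

arm_command --commands '[{"tx": -0.06,"ty": 0.03,"tz": 0.01,"twist": 0},{"tx": -0.19,"ty": 0.09,"tz": 0.02,"twist": 0},{"tx": -0.34,"ty": 0.17,"tz": 0.03,"twist": 0},{"tx": -0.48,"ty": 0.24,"tz": 0.05,"twist": 0},{"tx": -0.62,"ty": 0.31,"tz": 0.06,"twist": 0},{"tx": -0.76,"ty": 0.38,"tz": 0.08,"twist": 0},{"tx": -0.86,"ty": 0.43,"tz": 0.1,"twist": 0},{"tx": -0.92,"ty": 0.46,"tz": 0.1,"twist": 0}]' --claw 1 --grip_force 6

```text
t: 1.22
eef_pos: [0.4414, -0.4131, 0.2009]
ee_rot: [3.141, 0.0, -2.716]
force: [-0.4, -0.4, -0.2]
width: 0.0879
gripper_force: 0.0
```

arm_command --commands '[{"tx": -0.04,"ty": 0.02,"tz": 0,"twist": -0.02},{"tx": -0.11,"ty": 0.05,"tz": 0,"twist": -0.06},{"tx": -0.19,"ty": 0.09,"tz": 0,"twist": -0.1},{"tx": -0.27,"ty": 0.13,"tz": 0,"twist": -0.14},{"tx": -0.35,"ty": 0.17,"tz": 0,"twist": -0.18},{"tx": -0.42,"ty": 0.2,"tz": 0,"twist": -0.22},{"tx": -0.46,"ty": 0.22,"tz": 0,"twist": -0.26},{"tx": -0.46,"ty": 0.22,"tz": 0,"twist": -0.296}]'

```text
t: 1.88
eef_pos: [0.5236, -0.3168, 0.2016]
ee_rot: [-3.141, 0.0, -1.78]
force: [-0.3, -1.1, -0.1]
width: 0.0874
gripper_force: 0.0
```

```bash
python3 - <<'E'
from h import *
f=save("wrist","w2")
for d in spot_point("ripe_center","wrist")[:3]: print(round(d["score"],2),np.round(d["uv"]),ray("wrist",d["uv"],.0295).round(4))
for d in regions_of("ripe_center","wrist")[:3]:
    m=d["region"]; print(d["score"],d["rect"],f[m].mean(0))
go([.522,-.318,.2],np.radians(-100.6))
E
```

```text
0.58 [322. 216.] [ 0.5193 -0.3178  0.0295]
0.57 [167.   7.] [ 0.593  -0.4863  0.0295]
0.9 [122.5, 0.0, 207.4, 53.6] [ 35.23750361 151.38399307 125.06067611]
0.78 [321.7, 0.1, 400.4, 37.3] [ 21.48954161 105.67022697  92.52380952]
0.69 [284.0, 177.8, 353.6, 247.0] [151.84247104  31.26306306  15.78944659]
tx ty tz [-0.001  0.001  0.006] twist -0.011 pos [ 0.5222 -0.3182  0.2016] rpy [ 3.142 -0.    -1.79 ] t 2.0333
```

View pics/w2.png

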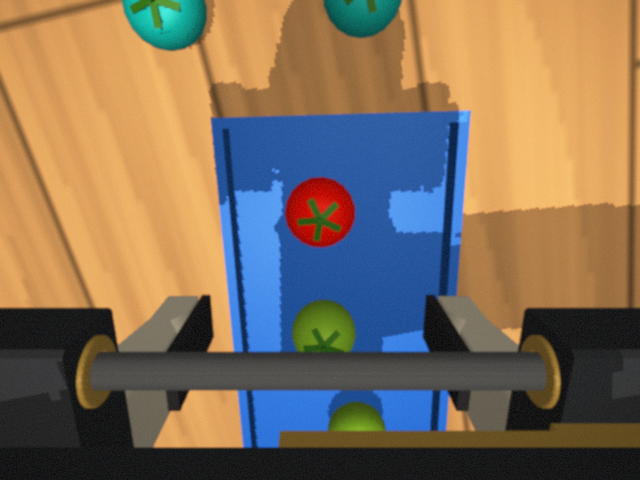

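The red tomato is at (320,213) in the wrist view with the crate upright in the image, so the grip axis runs across the row as planned. The position agrees with the top camera to within 3 mm, so I'll descend.

arm_command --commands '[{"tx": 0,"ty": 0.008,"tz": 0.05,"twist": 0},{"tx": 0,"ty": 0.008,"tz": 0.13,"twist": -0.01},{"tx": 0,"ty": 0.008,"tz": 0.22,"twist": -0.01},{"tx": 0,"ty": 0.008,"tz": 0.32,"twist": -0.01},{"tx": 0,"ty": 0.008,"tz": 0.41,"twist": -0.01},{"tx": 0,"ty": 0.008,"tz": 0.49,"twist": -0.01},{"tx": 0,"ty": 0.008,"tz": 0.54,"twist": -0.01},{"tx": 0,"ty": 0.008,"tz": 0.56,"twist": -0.01}]'

```text
t: 2.7
eef_pos: [0.5185, -0.3181, 0.0593]
ee_rot: [3.138, 0.0, -1.762]
force: [-0.3, -0.8, -0.3]
width: 0.0875
gripper_force: 0.0
```

arm_command --commands '[{"tx": 0,"ty": 0,"tz": 0.02,"twist": 0},{"tx": 0,"ty": 0,"tz": 0.05,"twist": 0},{"tx": 0,"ty": 0,"tz": 0.09,"twist": 0},{"tx": 0,"ty": 0,"tz": 0.13,"twist": 0},{"tx": 0,"ty": 0,"tz": 0.16,"twist": 0},{"tx": 0,"ty": 0,"tz": 0.18,"twist": 0},{"tx": 0,"ty": 0,"tz": 0.19,"twist": 0},{"tx": 0,"ty": 0,"tz": 0.195,"twist": 0}]'

```text
t: 3.37
eef_pos: [0.52, -0.3179, 0.0123]
ee_rot: [3.141, 0.0, -1.756]
force: [-0.4, 0.7, -0.5]
width: 0.088
gripper_force: 0.0
```

```bash
python3 - <<'E'
from h import *
f=grab_frame("scene")
print(get_state()["force"])
cv2.imwrite("pics/s2.png",cv2.resize(f[170:300,130:370,::-1],None,fx=3,fy=3))
go([.5203,-.3178,.012],np.radians(-102.6))
E
```

```text
[-0.109528    0.10247126  0.19032326]
tx ty tz [-0.001 -0.001  0.002] twist 0.011 pos [ 0.5201 -0.318   0.0124] rpy [ 3.141 -0.    -1.756] t 3.4167
```

View pics/s2.png

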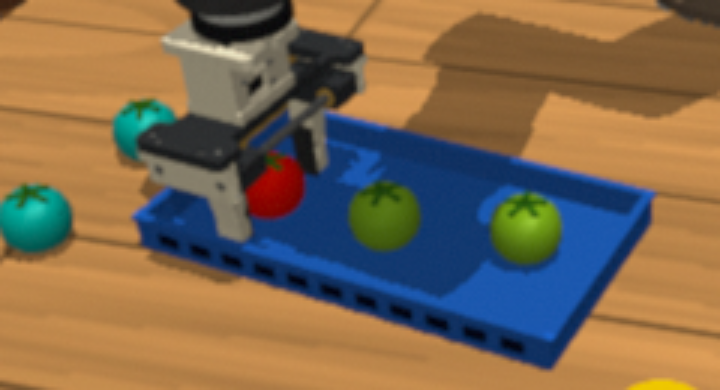

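The red tomato (crop 273,185) sits between the fingers, and the greens at (385,215) and (527,228) are clear. I'll close the gripper.

arm_command --commands '[{"tx": 0,"ty": 0,"tz": 0,"twist": 0},{"tx": 0,"ty": 0,"tz": 0,"twist": 0},{"tx": 0,"ty": 0,"tz": 0,"twist": 0},{"tx": 0,"ty": 0,"tz": 0,"twist": 0},{"tx": 0,"ty": 0,"tz": 0,"twist": 0},{"tx": 0,"ty": 0,"tz": 0,"twist": 0},{"tx": 0,"ty": 0,"tz": 0,"twist": 0},{"tx": 0,"ty": 0,"tz": 0,"twist": 0}]' --claw 0.5 --grip_force 7

```text
t: 4.08
eef_pos: [0.5204, -0.3181, 0.013]
ee_rot: [-3.141, -0.0, -1.756]
force: [-0.1, -0.1, 1.4]
width: 0.0549
gripper_force: 7.0
```

arm_command --commands '[{"tx": 0,"ty": 0,"tz": -0.02,"twist": 0},{"tx": 0,"ty": 0,"tz": -0.07,"twist": 0},{"tx": 0,"ty": 0,"tz": -0.15,"twist": 0},{"tx": 0,"ty": 0,"tz": -0.25,"twist": 0},{"tx": 0,"ty": 0,"tz": -0.36,"twist": 0},{"tx": 0,"ty": 0,"tz": -0.46,"twist": 0},{"tx": 0,"ty": 0,"tz": -0.54,"twist": 0},{"tx": 0,"ty": 0,"tz": -0.6,"twist": 0}]'

```text
t: 4.75
eef_pos: [0.5205, -0.3182, 0.1653]
ee_rot: [-3.14, -0.0, -1.756]
force: [-0.5, 0.5, -1.3]
width: 0.0555
gripper_force: 7.0
```

```bash
python3 - <<'E'
from h import *
f=save("top","t2")
for q in ("pan",):
    for d in spot_point(q,"top")[:2]: print(round(d["score"],2),np.round(d["uv"],1),ray("top",d["uv"],.09).round(4))
    for d in regions_of(q,"top")[:1]:
        print(d["rect"])
# bright pan-top quad by colour
g=((f.min(2)>120)&(f.max(2).astype(int)-f.min(2)<30)).astype(np.uint8); g[:, :120]=0;g[:,260:]=0;g[:180]=0;g[310:]=0
c=max(cv2.findContours(g,0,2)[0],key=cv2.contourArea);r=cv2.minAreaRect(c);print(r,ray("top",r[0],.09))
p=ray("top",r[0],.09); print(get_state()["width"]); go([p[0],p[1],.19])
E
```

```text
0.56 [185.7 238.7] [0.5152 0.2663 0.09  ]
[137.5, 194.5, 237.8, 290.0]
((189.06851196289062, 241.84933471679688), (91.38981628417969, 91.2851333618164), 6.009005546569824) [0.50703631 0.25725047 0.09      ]
0.055498103189151486
tx ty tz [-2.252  0.478 -0.105] twist 0 pos [ 0.5206 -0.3181  0.1641] rpy [-3.139  0.    -1.757] t 4.9
```

arm_command --commands '[{"tx": -0.02,"ty": 0,"tz": -0.02,"twist": 0},{"tx": -0.06,"ty": 0.01,"tz": -0.05,"twist": 0},{"tx": -0.13,"ty": 0.03,"tz": -0.08,"twist": 0},{"tx": -0.22,"ty": 0.05,"tz": -0.11,"twist": 0},{"tx": -0.33,"ty": 0.07,"tz": -0.14,"twist": 0},{"tx": -0.45,"ty": 0.1,"tz": -0.15,"twist": 0},{"tx": -0.57,"ty": 0.12,"tz": -0.16,"twist": 0},{"tx": -0.69,"ty": 0.15,"tz": -0.16,"twist": 0}]'

```text
t: 5.57
eef_pos: [0.5149, -0.1397, 0.2031]
ee_rot: [3.142, -0.0, -1.756]
force: [2.0, -0.1, -0.7]
width: 0.0552
gripper_force: 7.0
```

arm_command --commands '[{"tx": -0.12,"ty": 0.02,"tz": 0,"twist": 0},{"tx": -0.24,"ty": 0.05,"tz": 0,"twist": 0},{"tx": -0.36,"ty": 0.07,"tz": 0,"twist": 0},{"tx": -0.48,"ty": 0.1,"tz": 0,"twist": 0},{"tx": -0.6,"ty": 0.13,"tz": 0,"twist": 0},{"tx": -0.72,"ty": 0.15,"tz": 0,"twist": 0},{"tx": -0.84,"ty": 0.18,"tz": 0,"twist": 0},{"tx": -0.96,"ty": 0.2,"tz": 0,"twist": 0}]'

```text
t: 6.23
eef_pos: [0.509, 0.1054, 0.2026]
ee_rot: [3.141, -0.0, -1.756]
force: [0.3, -0.1, -1.2]
width: 0.0556
gripper_force: 7.0
```

arm_command --commands '[{"tx": -0.12,"ty": 0.02,"tz": 0,"twist": 0},{"tx": -0.24,"ty": 0.05,"tz": 0,"twist": 0},{"tx": -0.35,"ty": 0.07,"tz": 0,"twist": 0},{"tx": -0.45,"ty": 0.09,"tz": 0,"twist": 0},{"tx": -0.53,"ty": 0.11,"tz": 0,"twist": 0},{"tx": -0.58,"ty": 0.12,"tz": 0,"twist": 0},{"tx": -0.6,"ty": 0.13,"tz": 0,"twist": 0},{"tx": -0.6,"ty": 0.13,"tz": 0,"twist": 0}]'

```text
t: 6.9
eef_pos: [0.5053, 0.2577, 0.2024]
ee_rot: [3.141, -0.001, -1.755]
force: [0.1, 0.5, -0.5]
width: 0.0557
gripper_force: 7.0
```

```bash
python3 - <<'E'
from h import *
f=grab_frame("scene")
cv2.imwrite("pics/s3.png",cv2.resize(f[120:320,380:560,::-1],None,fx=3,fy=3))
go([.506,.259,.11]);print(get_state()["width"])
E
```

```text
tx ty tz [-0.009 -0.001  0.37 ] twist 0 pos [0.5055 0.2569 0.2025] rpy [ 3.141e+00 -1.000e-03 -1.756e+00] t 6.95
0.0553270818980351
```

View pics/s3.png

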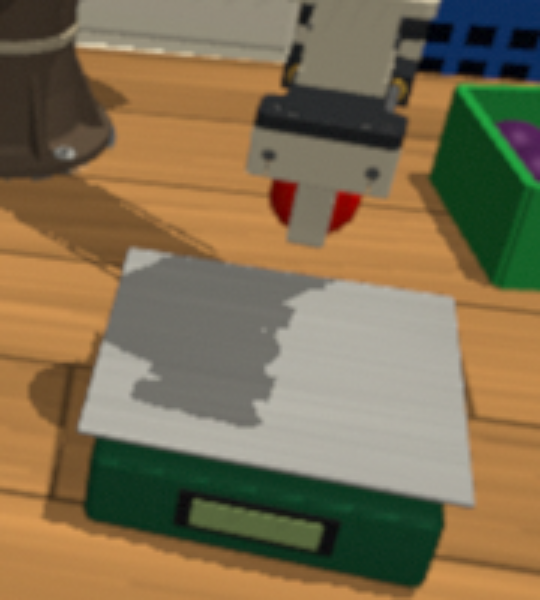

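The tomato is held upright between the fingers above the pan (crop 315,205). I'll lower it to just above contact, then creep down.

arm_command --commands '[{"tx": 0,"ty": 0,"tz": 0.02,"twist": 0},{"tx": 0,"ty": 0,"tz": 0.07,"twist": 0},{"tx": 0,"ty": 0,"tz": 0.14,"twist": 0},{"tx": 0,"ty": 0,"tz": 0.22,"twist": 0},{"tx": 0,"ty": 0,"tz": 0.29,"twist": 0},{"tx": 0,"ty": 0,"tz": 0.34,"twist": 0},{"tx": 0,"ty": 0,"tz": 0.37,"twist": 0},{"tx": 0,"ty": 0,"tz": 0.38,"twist": 0}]'

```text
t: 7.62
eef_pos: [0.5056, 0.2555, 0.1065]
ee_rot: [3.14, -0.002, -1.758]
force: [0.2, -0.1, -1.1]
width: 0.0557
gripper_force: 7.0
```

arm_command --commands '[{"tx": 0,"ty": 0,"tz": 0.003,"twist": 0},{"tx": 0,"ty": 0,"tz": 0.007,"twist": 0},{"tx": 0,"ty": 0,"tz": 0.011,"twist": 0},{"tx": 0,"ty": 0,"tz": 0.015,"twist": 0},{"tx": 0,"ty": 0,"tz": 0.019,"twist": 0},{"tx": 0,"ty": 0,"tz": 0.023,"twist": 0},{"tx": 0,"ty": 0,"tz": 0.026,"twist": 0},{"tx": 0,"ty": 0,"tz": 0.028,"twist": 0}]'

```text
t: 8.28
eef_pos: [0.506, 0.257, 0.1008]
ee_rot: [-3.142, -0.0, -1.756]
force: [-0.5, -0.9, -0.8]
width: 0.0555
gripper_force: 7.0
```

arm_command --commands '[{"tx": 0,"ty": 0,"tz": 0.001,"twist": 0},{"tx": 0,"ty": 0,"tz": 0.002,"twist": 0},{"tx": 0,"ty": 0,"tz": 0.003,"twist": 0},{"tx": 0,"ty": 0,"tz": 0.004,"twist": 0},{"tx": 0,"ty": 0,"tz": 0.004,"twist": 0},{"tx": 0,"ty": 0,"tz": 0.004,"twist": 0},{"tx": 0,"ty": 0,"tz": 0.004,"twist": 0},{"tx": 0,"ty": 0,"tz": 0.004,"twist": 0}]'

```text
t: 8.95
eef_pos: [0.5061, 0.257, 0.0998]
ee_rot: [-3.142, 0.0, -1.757]
force: [-1.0, 0.2, -0.8]
width: 0.0552
gripper_force: 7.0
```

Force is still about -1 N, so there's no contact yet. I'll go 1.5 mm lower, then another 1 mm.

arm_command --commands '[{"tx": 0,"ty": 0,"tz": 0.001,"twist": 0},{"tx": 0,"ty": 0,"tz": 0.002,"twist": 0},{"tx": 0,"ty": 0,"tz": 0.003,"twist": 0},{"tx": 0,"ty": 0,"tz": 0.004,"twist": 0},{"tx": 0,"ty": 0,"tz": 0.005,"twist": 0},{"tx": 0,"ty": 0,"tz": 0.006,"twist": 0},{"tx": 0,"ty": 0,"tz": 0.006,"twist": 0},{"tx": 0,"ty": 0,"tz": 0.006,"twist": 0}]'

```text
t: 9.62
eef_pos: [0.5061, 0.257, 0.0983]
ee_rot: [3.142, -0.0, -1.757]
force: [-0.3, 0.3, -1.3]
width: 0.0556
gripper_force: 7.0
```

arm_command --commands '[{"tx": 0,"ty": 0,"tz": 0.001,"twist": 0},{"tx": 0,"ty": 0,"tz": 0.002,"twist": 0},{"tx": 0,"ty": 0,"tz": 0.003,"twist": 0},{"tx": 0,"ty": 0,"tz": 0.004,"twist": 0},{"tx": 0,"ty": 0,"tz": 0.004,"twist": 0},{"tx": 0,"ty": 0,"tz": 0.004,"twist": 0},{"tx": 0,"ty": 0,"tz": 0.004,"twist": 0},{"tx": 0,"ty": 0,"tz": 0.004,"twist": 0}]'

```text
t: 10.28
eef_pos: [0.5061, 0.257, 0.0973]
ee_rot: [3.142, -0.0, -1.756]
force: [-0.6, -0.4, -0.6]
width: 0.0555
gripper_force: 7.0
```

arm_command --commands '[{"tx": 0,"ty": 0,"tz": 0.001,"twist": 0},{"tx": 0,"ty": 0,"tz": 0.002,"twist": 0},{"tx": 0,"ty": 0,"tz": 0.003,"twist": 0},{"tx": 0,"ty": 0,"tz": 0.003,"twist": 0},{"tx": 0,"ty": 0,"tz": 0.003,"twist": 0},{"tx": 0,"ty": 0,"tz": 0.003,"twist": 0},{"tx": 0,"ty": 0,"tz": 0.003,"twist": 0},{"tx": 0,"ty": 0,"tz": 0.003,"twist": 0}]'

```text
t: 10.95
eef_pos: [0.5061, 0.257, 0.097]
ee_rot: [-3.141, 0.0, -1.756]
force: [-2.5, -0.0, 4.5]
width: 0.0551
gripper_force: 7.0
```

```bash
python3 - <<'E'
from h import *
for i in range(4):
    grab_frame("top"); print(get_state()["force"][2].round(2))
E
```

```text
5.48
4.47
4.77
4.67
```

Contact is made at about 5 N. I'll back off slightly, then release, with the claw only partly opened at first.

arm_command --commands '[{"tx": 0,"ty": 0,"tz": -0.001,"twist": 0},{"tx": 0,"ty": 0,"tz": -0.001,"twist": 0},{"tx": 0,"ty": 0,"tz": -0.001,"twist": 0},{"tx": 0,"ty": 0,"tz": -0.001,"twist": 0},{"tx": 0,"ty": 0,"tz": -0.001,"twist": 0},{"tx": 0,"ty": 0,"tz": -0.001,"twist": 0},{"tx": 0,"ty": 0,"tz": -0.001,"twist": 0},{"tx": 0,"ty": 0,"tz": -0.001,"twist": 0}]'

```text
t: 11.82
eef_pos: [0.5062, 0.257, 0.097]
ee_rot: [-3.141, 0.0, -1.756]
force: [-3.3, -0.5, 4.9]
width: 0.0556
gripper_force: 7.0
```

arm_command --commands '[{"tx": 0,"ty": 0,"tz": -0.001,"twist": 0},{"tx": 0,"ty": 0,"tz": -0.001,"twist": 0},{"tx": 0,"ty": 0,"tz": -0.001,"twist": 0},{"tx": 0,"ty": 0,"tz": -0.001,"twist": 0},{"tx": 0,"ty": 0,"tz": -0.001,"twist": 0},{"tx": 0,"ty": 0,"tz": -0.001,"twist": 0},{"tx": 0,"ty": 0,"tz": -0.001,"twist": 0},{"tx": 0,"ty": 0,"tz": -0.001,"twist": 0}]' --claw 1

```text
t: 12.48
eef_pos: [0.5061, 0.257, 0.097]
ee_rot: [-3.142, 0.0, -1.756]
force: [0.1, -0.1, -0.7]
width: 0.0873
gripper_force: 0.0
```

arm_command --commands '[{"tx": 0,"ty": 0,"tz": -0.01,"twist": 0},{"tx": 0,"ty": 0,"tz": -0.04,"twist": 0},{"tx": 0,"ty": 0,"tz": -0.09,"twist": 0},{"tx": 0,"ty": 0,"tz": -0.16,"twist": 0},{"tx": 0,"ty": 0,"tz": -0.24,"twist": 0},{"tx": 0,"ty": 0,"tz": -0.33,"twist": 0},{"tx": 0,"ty": 0,"tz": -0.42,"twist": 0},{"tx": 0,"ty": 0,"tz": -0.48,"twist": 0}]'

```text
t: 13.15
eef_pos: [0.5067, 0.2573, 0.2203]
ee_rot: [-3.139, 0.002, -1.756]
force: [1.2, 0.3, 0.8]
width: 0.0875
gripper_force: 0.0
```

```bash
python3 - <<'E'
from h import *
s=get_state();print(s["force"].round(1),s["width"],s["eef_pos"])
f=grab_frame("scene")
for d in spot_point("ripe_center","scene")[:3]: print(round(d["score"],2),np.round(d["uv"]),ray("scene",d["uv"],.1135).round(4))
cv2.imwrite("pics/s4.png",cv2.resize(f[120:320,130:560,::-1],None,fx=1.8,fy=1.8))
E
```

```text
[1.2 0.3 0.8] 0.0874989124323935 [0.5067288  0.25728338 0.220303  ]
0.95 [140. 245.] [ 0.7098 -0.3909  0.1135]
0.82 [474. 228.] [0.5    0.2566 0.1135]
0.72 [178. 209.] [ 0.5701 -0.3846  0.1135]
```

View pics/s4.png

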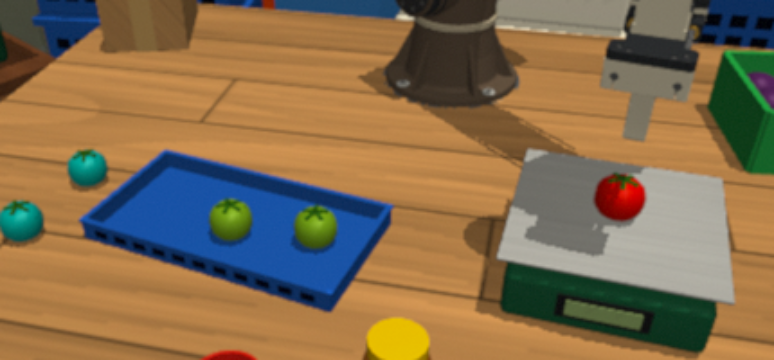

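The red tomato stands stem up at mid-pan (crop 620,196), the gripper is clear above it, and the greens at (230,220) and (316,228) are unmoved.

```bash
python3 -c "
from station import *
print(job_done())"
```

```text
the job is handed in; nothing more can be done
None
```

The red tomato is standing stem up near the middle of the scale pan, released with the gripper clear; the green tomatoes were not disturbed, and the job is handed in, though no verdict came back.

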